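# Clear the sample box and hold its spring lid open

### The arm

A 6-joint arm with a two-finger parallel gripper is mounted at the origin on the work surface. World frame = base frame: x ahead of the robot, y to its left, z up, the work surface at z = 0. Lengths are in m, angles in rad, forces in N, time in s.
With the tool pointing down it reaches from about 0.375 to 0.9 m from the base axis. Payload 3.1 kg.
Tool frame: the origin (TCP) lies between the finger pads; the fingertips stand 22 mm ahead of it and the grasp point (between the pads) lies 3 mm ahead of it; z points along the fingers, y is the direction in which the jaws open and shut (so a half turn about z gives the same grasp; the last joint's range is limited). The gripper opens to 87 mm and grips with 3 to 60 N. Pads are 19 mm wide; open, the fingers measure 117 mm over their backs; the gripper's body (75 mm by 190 mm) begins 51 mm behind the grasp point.
Start: joints at [-1.484, 0.527, 1.433, -0, 1.181, -0.178], TCP at [0.164, -0.603, 0.245] pointing down, gripper open.
Joint ranges: [-3.08, 3.08], [-0.75, 2.2], [0.22, 2.44], [-1.43, 4.57], [0, 2.65], [-2.85, 2.85]. Speed limits (rad/s): [2.79, 2.79, 3.14, 3.14, 3.14, 3.14].

### API

Orientations are given as a unit quaternion [x, y, z, w].
In Python, from rig import get_obs, camera, get_calibration, hand_in, search_frame gives the robot as it stands.
- The arm moves only by the shell command python3 -m jog 'ROWS' [FORCE]. ROWS is JSON, a list of rows, each an object with "grip": the closure in counts, from 0 (fully open) to 255 (shut); "travel": the shift along the world's x, y, z in cm, a list of three; "twist": the turn about the world's z in degrees. A call has 1 to 8 rows; each row shifts and turns the commanded pose from where the row before left it; what a row does not reach is not made up. A row lasts 1/10 s, in which the tool goes at most 50 mm and 8.59 degrees, less where a joint would pass 70% of its speed; a pose out of reach is approached as far as the arm can. A call is refused whole if a number of a shift passes 5 or a number of a turn 8.59, either way. A call with a gripper value outside its range is refused whole. The fingers move at their own pace and stop on an object; FORCE is the grip in N (left out, the last holds). Time passes only in rows, so rows that do not move let the fingers close. It gives the time, the measured TCP pose, the force and the opening at its end, in the units of the state.
- get_obs(): the state, without advancing time (a new reading comes with each control period).
- camera(name): name is "scene" or "side" or "wrist"; returns the picture (384x512x3 uint8, red, green, blue); there is no depth.
- get_calibration(name): a dict with "fx", "fy", "cx", "cy" (pixels), "k1" (the pictures are not rectified: a ray, as slopes to the right and down, at radius r is drawn at 1 + k1 r^2 times it, then the intrinsics apply), "R" (3x3) and "t" (3): a world point X has camera coordinates R X + t; the wrist camera has in their place "T_tool_cam" (4x4, takes a point from camera to tool coordinates, whose origin is the TCP and whose axes are the flange's). Camera axes: x right, y down, z forward; pixel columns grow to the right and rows downward; lengths in m; the calibration is good to about 2 mm. A picture is of the moment at which its call begins: read the wrist's pose just before it. get_calibration takes no time and is no camera call.
- hand_in(): hands the job in, once; it reports no verdict.
Trained networks look in the newest picture that a camera, given by its name, has taken for a name from the list of things; names that differ only in an ending like _2 or _b are one class to them, and where a whole thing is asked for, a point or a joint stands for the part that bears it (a point fixed in the world has none). Each returns a list of dicts, best first, with "p" (0 to 1); they miss things now and then, are a little off and sometimes report something else, mostly with a low value. They report only what shows in the picture. A call takes as long as a camera call. They do not tell look-alikes from the thing itself.
- search_frame(target, camera): "at" ([x, y, z] in m, in world coordinates, good to about 4 mm: the middle of the surface that is visible of it).
The state is a dict: "time": time; "q": joint angles; "joint_velocities": joint speeds; "joint_torque": joint torques, N m; "position": TCP position; "tool_rot": TCP orientation; "ft_force": force on the tool from outside, world axes, zero at the start; "moment": the same for the moment, N m; "grip_width": finger opening in m.
Only numpy, scipy, OpenCV 4.12 (cv2) and the standard library are available. Lean on these libraries where they do the work, as an engineer would, in place of code of your own. Each camera call takes 0.05 s, during which the arm holds its last target. There are 200 camera calls.

### The job

A spacer sleeve has been left standing on the lid of the dark sample box. Take it off and test its fit by sliding it all the way down onto the gauge pin, leaving it there; only then lift the lid (it has a bar at the front for this) and hold it open at 60 degrees (give or take 7) so that a colleague can reach the sample. The lid springs shut if let go, so finish while still holding it there, quite still; do not push the other things on the bench about.

Things in the scene. Friction and masses are not known exactly. Their poses are not given: they have to be found in the camera images.
- dark_box: fixed open-topped dark steel box, 180 (x) x 220 (y) x 96 mm high, origin at the centre of its underside; its front (the side with the lid's bar) faces its own -x, towards the robot, and the lid's hinge runs along y above its far (+x) wall. A thin quadrant blade with white ticks every 15 degrees stands at the +y end of the hinge (look only; the long tick is 60 degrees). Its place changes, and it may be to the left or right of the gauge
- lid (a joint): opening angle of the grey lid of the box, rad: 0 flat and shut, 1.047 = 60 degrees open, stop at 1.75. The lid is a 180 x 220 x 8 mm plate of about 0.35 kg whose top face is 104 mm above the bench when shut; the front edge rises as it opens and swings away from the robot. Gravity and a hinge spring (0.12 Nm/rad, 0.18 Nm when shut) close it at every angle below 90 degrees: about 2 to 3 N at the bar
- lid_bar (a point): middle of the lid's lifting bar: a round 10 mm steel rod along the box's y, 108 mm long, carried by two 8 mm arms 50 mm to either side of the middle, in the plane of the lid, 35 mm in front of the lid's front edge and of the box's front wall (30 mm free gap behind the rod); 100 mm above the bench when shut, 215 mm from the hinge axis. It can be pinched from above and turns between the fingers' pads as the lid swings
- lid_hinge (a point): middle of the lid's hinge axis, 100 mm above the bench; the axis runs along the box's y
- sleeve: plain aluminium tube, 40 mm outside diameter, 27 mm bore right through, 45 mm long, about 80 g, loose, standing upright on the shut lid; origin at the centre of its lower end, z along its axis; either end may go down onto the pin
- sleeve_center (a point): centre of the sleeve, halfway along its axis (22.5 mm above its lower end)
- gauge: fixed steel gauge: round foot 72 mm diameter and 12 mm high, from which an upright pin of 24 mm diameter rises; the top 12 mm of the pin tapers to 14 mm. Origin at the centre of the foot's underside, z up
- pin_seat (a point): centre of the foot's top face, 12 mm above the bench, where the sleeve's lower end rests when it is fully down
- pin_tip (a point): top of the gauge pin on its axis, 60 mm above the bench
- eyepiece: bystander: black microscope eyepiece standing upright, 44 mm diameter, 66 mm high, loose, about 130 mm beyond the gauge; origin at the centre of its underside
- slide_case: bystander: plastic slide case, 85 x 60 x 28 mm, loose, about 140 mm beyond the gauge; origin at the centre of its underside
- lens_cap: bystander: black lens cap, 48 mm diameter, 12 mm high, loose, lying about 120 mm on the robot's side of the gauge; origin at the centre of its underside
Not all that is in view belongs to the job. Several things look just like the gauge: the one meant starts farthest from the robot's base. There is more than one size of the sleeve; the job needs the middle-sized.

How it is judged:
By the outcome, as a careful person would: the job done as asked, in the order asked, and still so for the second after the job is handed in, while the arm keeps its last pose, push and grip.
It also fails if it takes over 59 s, if anything falls off the work surface, if the arm or the gripper's body presses on something with over 40 N, if the wrist force passes 120 N, or if a joint passes its speed limit or range.

## Working session

There is one attempt and no reset: what is moved stays moved. The work goes in short steps, Python scripts to look and compute and a shell command to move; the robot and the scene stay as the last step left them, time stands still between calls to the robot, and variables do not carry over. Pictures are saved under pics/ and viewed, about 8 in all and at most 12, crops included, and the job is handed in when it is done.

```bash
mkdir -p pics; ls; cat > h.py <<'E'
import numpy as np, cv2
from rig import get_obs, camera, get_calibration, hand_in, search_frame
def save(name,fn):
    im=camera(name); cv2.imwrite('pics/'+fn,cv2.cvtColor(im,cv2.COLOR_RGB2BGR)); return im
def cal(name):
    c=get_calibration(name)
    if 'R' in c: return c,np.array(c['R']),np.array(c['t'])
    from scipy.spatial.transform import Rotation as Ro
    o=get_obs(); T=np.eye(4); T[:3,:3]=Ro.from_quat(o['tool_rot']).as_matrix(); T[:3,3]=o['position']
    W=np.linalg.inv(T@np.array(c['T_tool_cam'])); return c,W[:3,:3],W[:3,3]
def proj(name,X):
    c,R,t=cal(name); p=R@np.array(X)+t; s=p[:2]/p[2]; s=s*(1+c['k1']*(s@s)); return [round(c['fx']*s[0]+c['cx'],1),round(c['fy']*s[1]+c['cy'],1)]
def onz(name,uv,z):
    c,R,t=cal(name); d=np.array([(uv[0]-c['cx'])/c['fx'],(uv[1]-c['cy'])/c['fy']]); s=d.copy()
    for _ in range(20): s=d/(1+c['k1']*(s@s))
    r=R.T@np.array([s[0],s[1],1]); o=-R.T@t; return o+r*(z-o[2])/r[2]
E
python3 - <<'E'
from h import *
o=get_obs(); print(o)
for n in('scene','side'):
    save(n,n+'1.png')
    for t in('sleeve','gauge','dark_box','lid','lid_bar','eyepiece','slide_case','lens_cap','pin_tip','lid_hinge'):
        for d in search_frame(t,n): print(n,t,np.round(d['at'],3),round(d['p'],2),proj(n,d['at']))
E
```

```text
pics
{'time': 0.0, 'q': array([-1.48452763e+00,  5.28468951e-01,  1.43396680e+00, -1.02669812e-05,
        1.18141076e+00, -1.78488745e-01]), 'joint_velocities': array([-7.05049882e-04, -2.05080704e-03, -1.82720906e-04, -3.03628354e-04,
       -5.84317400e-05, -1.54135691e-03]), 'joint_torque': array([ 2.14809996e-03, -4.40027189e+01, -1.76596212e+01,  6.34052069e-02,
        5.82820375e-02, -1.52560065e-04]), 'position': array([ 0.16351604, -0.60247912,  0.24354938]), 'tool_rot': array([ 9.91249838e-01,  1.31994277e-01,  4.72022612e-05, -1.12594820e-03]), 'ft_force': array([-0.51504819, -0.20990899, -0.6274303 ]), 'moment': array([ 0.00222491,  0.01486443, -0.07551245]), 'grip_width': 0.08710286252249236}
scene sleeve [ 0.659 -0.026  0.039] 0.68 [np.float64(252.8), np.float64(218.1)]
scene sleeve [0.683 0.166 0.109] 0.5 [np.float64(336.4), np.float64(216.7)]
scene sleeve [ 0.523 -0.01   0.025] 0.49 [np.float64(272.3), np.float64(188.5)]
scene gauge [ 0.65  -0.215  0.01 ] 0.96 [np.float64(180.7), np.float64(211.8)]
scene gauge [ 0.484 -0.337  0.016] 0.88 [np.float64(161.7), np.float6
[... 1841 characters left out ...]
16 0.134 0.106] 0.81 [np.float64(227.6), np.float64(151.3)]
side eyepiece [ 0.754 -0.162  0.056] 0.73 [np.float64(349.1), np.float64(226.7)]
side slide_case [ 0.783 -0.264  0.026] 0.6 [np.float64(388.4), np.float64(264.2)]
side lens_cap [ 0.508 -0.219  0.011] 0.8 [np.float64(255.1), np.float64(302.8)]
side pin_tip [ 0.464 -0.352  0.01 ] 0.96 [np.float64(268.3), np.float64(370.0)]
side pin_tip [ 0.629 -0.234  0.012] 0.93 [np.float64(314.8), np.float64(285.7)]
side pin_tip [ 0.572 -0.108  0.01 ] 0.75 [np.float64(257.9), np.float64(253.6)]
side lid_hinge [0.619 0.133 0.109] 0.61 [np.float64(229.1), np.float64(150.4)]
side lid_hinge [0.613 0.099 0.102] 0.25 [np.float64(232.9), np.float64(161.0)]
```

View pics/scene1.png

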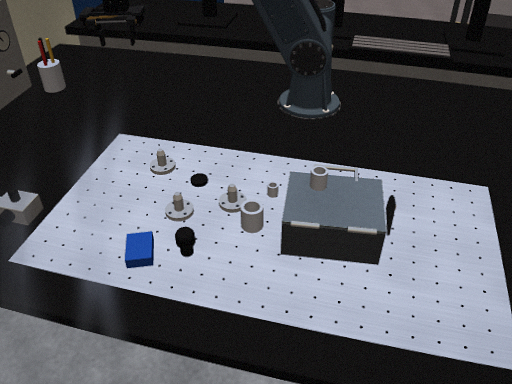

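View pics/side1.png

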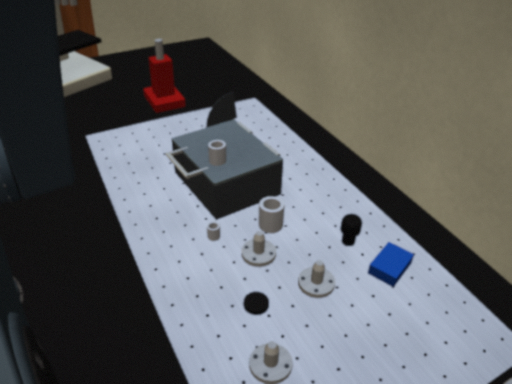

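```bash
python3 - <<'E'
from h import *
print('base',proj('scene',[0,0,0]),proj('side',[.164,-.603,.245]))
for n,uv in (('scene',(180,211)),('scene',(232,202)),('scene',(162,165)),('side',(317,284)),('side',(258,253)),('side',(271,363))): print(n,onz(n,uv,.012))
for uv in((289,176),(378,179),(384,229),(285,223)): print('lidscene',onz('scene',uv,.104))
for uv in((173,140),(232,123),(281,160),(215,185)): print('lidside',onz('side',uv,.104))
print(get_calibration('wrist'))
for n in('scene','side'):
  c,R,t=cal(n); print(n,-R.T@t,c['fx'])
cv2.imwrite('pics/c1.png',cv2.resize(cv2.imread('pics/scene1.png')[140:280,120:410],None,fx=2.7,fy=2.7,interpolation=cv2.INTER_CUBIC))
E
```

```text
base [np.float64(308.9), np.float64(102.0)] [np.float64(99.7), np.float64(579.2)]
scene [ 0.65006955 -0.21638175  0.012     ]
scene [ 0.5852649  -0.10040707  0.012     ]
scene [ 0.48071715 -0.33855898  0.012     ]
side [ 0.63490803 -0.23248061  0.012     ]
side [ 0.57199197 -0.10777425  0.012     ]
side [ 0.47397992 -0.34375993  0.012     ]
lidscene [0.56204107 0.03863548 0.104     ]
lidscene [0.52179099 0.24629373 0.104     ]
lidscene [0.69194591 0.26802232 0.104     ]
lidscene [0.72445249 0.06275444 0.104     ]
lidside [0.51883207 0.24264137 0.104     ]
lidside [0.68313285 0.25636381 0.104     ]
lidside [0.71156223 0.05178675 0.104     ]
lidside [0.53908289 0.02964608 0.104     ]
{'fx': 269.11090595913896, 'fy': 269.11090595913896, 'cx': 254.69728439455602, 'cy': 187.86693657381687, 'k1': -0.023899372236907974, 'T_tool_cam': array([[-9.40624197e-05, -9.58990942e-01, -2.83436703e-01,
         7.85882154e-02],
       [ 9.99999941e-01,  3.66687340e-06, -3.44270560e-04,
        -2.01941678e-05],
       [ 3.31191675e-04, -2.83436718e-01,  9.58990885e-01,
        -1.41026111e-01],
       [ 0.00000000e+00,  0.00000000e+00,  0.00000000e+00,
         1.00000000e+00]])}
scene [1.43988299 0.18864086 0.78778616] 467.985255135692
side [ 0.25076225 -0.69912692  0.68750964] 462.8334809859496
```

View pics/c1.png

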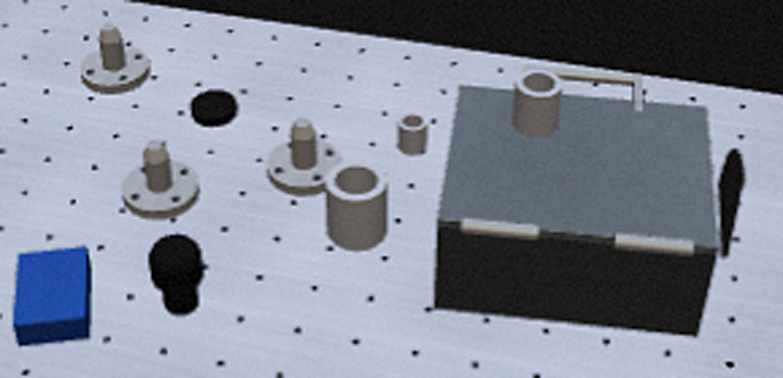

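The far gauge is the one at about (0.65,-0.215), seen at px (180,211) in the scene view. The middle-sized sleeve is the one on the lid. The side camera disagrees with the scene camera by about 15 mm, so I'll use the wrist camera to settle it.

```bash
python3 -m jog '[{"grip":0,"travel":[3,2.5,0],"twist":5.2},{"grip":0,"travel":[3,2.5,0],"twist":5.2},{"grip":0,"travel":[3,2.5,0],"twist":5.2},{"grip":0,"travel":[3,2.5,0],"twist":5.2},{"grip":0,"travel":[3,2.5,0],"twist":5.2},{"grip":0,"travel":[3,2.5,0],"twist":5.2},{"grip":0,"travel":[3,2.5,0],"twist":5.2},{"grip":0,"travel":[3,2.5,0],"twist":5.2}]' | tail -c 600; python3 -m jog '[{"grip":0,"travel":[3,2.5,0],"twist":5.2},{"grip":0,"travel":[3,2.5,0],"twist":5.2},{"grip":0,"travel":[3,2.5,0],"twist":5.2},{"grip":0,"travel":[3,2.5,0],"twist":5.2},{"grip":0,"travel":[3,2.5,0],"twist":5.2},{"grip":0,"travel":[3,2.5,0],"twist":5.2},{"grip":0,"travel":[3,2.5,0],"twist":5.2},{"grip":0,"travel":[0,0,0],"twist":5.2}]' | tail -c 600
python3 - <<'E'
from h import *
save('wrist','w1.png'); o=get_obs(); print(o['position'],o['tool_rot'],o['time'])
for t in('gauge','eyepiece','lens_cap','slide_case'):
    for d in search_frame(t,'wrist'): print(t,np.round(d['at'],3),round(d['p'],2),proj('wrist',d['at']))
E
```

```text
time: 1.9
position: [0.4047, -0.4021, 0.2447]
tool_rot: [0.879, 0.477, 0.0, 0.0]
ft_force: [0.7, -0.5, -0.4]
grip_width: 0.0871
time: 2.7
position: [0.6171, -0.2245, 0.2446]
tool_rot: [0.65, 0.76, 0.001, 0.001]
ft_force: [-0.2, -1.0, -0.0]
grip_width: 0.087
[ 0.61536305 -0.22598518  0.24433192] [6.49756325e-01 7.60142521e-01 1.49450182e-04 2.05909384e-04] 2.75
gauge [ 0.475 -0.333  0.01 ] 0.91 [np.float64(153.1), np.float64(220.1)]
gauge [ 0.577 -0.107  0.014] 0.84 [np.float64(239.4), np.float64(70.8)]
gauge [ 0.631 -0.221  0.013] 0.71 [np.float64(266.4), np.float64(163.6)]
eyepiece [ 0.757 -0.152  0.069] 0.71 [np.float64(385.4), np.float64(130.7)]
eyepiece [ 0.51  -0.214  0.016] 0.26 [np.float64(181.1), np.float64(146.0)]
lens_cap [ 0.509 -0.216  0.016] 0.86 [np.float64(180.2), np.float64(147.1)]
slide_case [ 0.787 -0.247  0.028] 0.81 [np.float64(374.3), np.float64(198.1)]
```

View pics/w1.png

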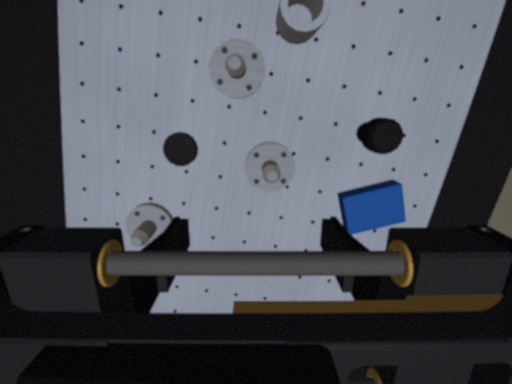

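```bash
python3 - <<'E'
from h import *
print(onz('wrist',(270,166),.012),onz('wrist',(272,174),.06),onz('wrist',(237,69),.012))
E
python3 -m jog '[{"grip":0,"travel":[-0.5,4.2,0],"twist":0},{"grip":0,"travel":[-0.5,4.2,0],"twist":0},{"grip":0,"travel":[-0.5,4.2,0],"twist":0},{"grip":0,"travel":[-0.5,4.2,0],"twist":0},{"grip":0,"travel":[-0.5,4.2,0],"twist":0},{"grip":0,"travel":[-0.5,4.2,0],"twist":0},{"grip":0,"travel":[-0.5,4.2,0],"twist":0},{"grip":0,"travel":[0,0,0],"twist":0}]' | tail -c 600
python3 - <<'E'
from h import *
save('wrist','w2.png'); o=get_obs(); print(o['position'],o['tool_rot'],o['time'])
for t in('sleeve','lid_bar','lid','dark_box','gauge'):
    for d in search_frame(t,'wrist'): print(t,np.round(d['at'],3),round(d['p'],2),proj('wrist',d['at']))
E
```

```text
[ 0.63519836 -0.22556224  0.012     ] [ 0.6350314  -0.22563038  0.06      ] [ 0.573075   -0.10610409  0.012     ]
time: 3.75
position: [0.5769, 0.0697, 0.2448]
tool_rot: [0.653, 0.758, 0.0, -0.001]
ft_force: [-0.5, 0.4, 0.4]
grip_width: 0.0876
[0.5777218  0.06730927 0.24481672] [ 6.52953286e-01  7.57398174e-01 -5.00031988e-05 -9.98064355e-05] 3.8
sleeve [0.579 0.107 0.149] 0.95 [np.float64(261.2), np.float64(152.4)]
sleeve [ 0.512 -0.009  0.029] 0.82 [np.float64(200.1), np.float64(212.3)]
sleeve [ 0.636 -0.015  0.034] 0.58 [np.float64(285.5), np.float64(229.6)]
lid_bar [0.615 0.167 0.106] 0.78 [np.float64(305.8), np.float64(89.4)]
lid [0.613 0.166 0.106] 0.56 [np.float64(303.0), np.float64(89.7)]
dark_box [0.62  0.165 0.106] 0.86 [np.float64(310.3), np.float64(91.6)]
gauge [ 0.574 -0.103  0.014] 0.74 [np.float64(236.2), np.float64(268.5)]
gauge [0.614 0.168 0.102] 0.25 [np.float64(303.8), np.float64(88.2)]
```

View pics/w2.png

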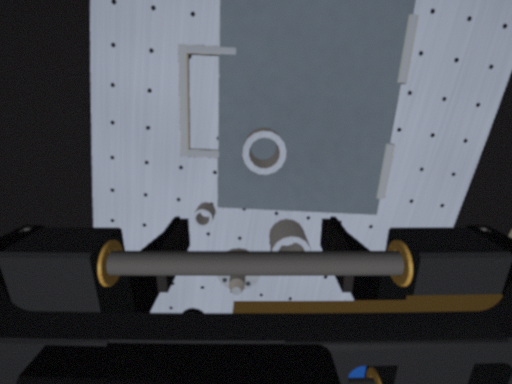

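```bash
python3 - <<'E'
from h import *
f=lambda u,z:print(u,np.round(onz('wrist',u,z),4))
f((265,152.5),.149); f((244,150),.149);f((286.5,152),.149)
f((184.5,45),.105);f((184.5,157),.105)
f((218.5,207),.104);f((219.5,20),.104);f((378,213),.104)
im=cv2.imread('pics/w2.png'); cv2.imwrite('pics/c2.png',cv2.resize(im[30:220,160:300],None,fx=3,fy=3,interpolation=cv2.INTER_CUBIC))
E
```

```text
(265, 152.5) [0.5828 0.1058 0.149 ]
(244, 150) [0.5641 0.1053 0.149 ]
(286.5, 152) [0.6015 0.1089 0.149 ]
(184.5, 45) [0.4945 0.1894 0.105 ]
(184.5, 157) [0.5023 0.0823 0.105 ]
(218.5, 207) [0.5436 0.0312 0.104 ]
(219.5, 20) [0.5248 0.2153 0.104 ]
(378, 213) [0.7225 0.0495 0.104 ]
```

View pics/c2.png

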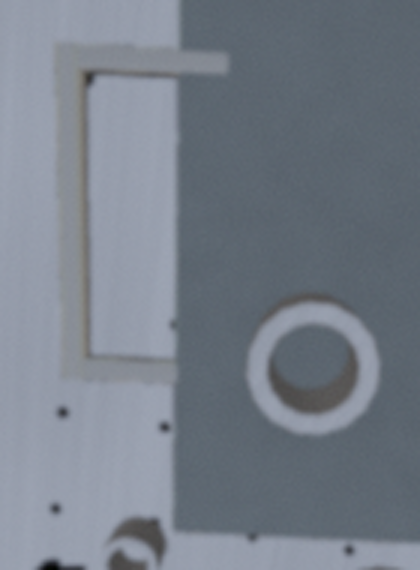

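```bash
python3 -m jog '[{"grip":0,"travel":[0.4,3.9,0],"twist":-2.7},{"grip":0,"travel":[0,0,-3],"twist":0},{"grip":0,"travel":[0,0,-2],"twist":0},{"grip":0,"travel":[0,0,0],"twist":0},{"grip":0,"travel":[0,0,0],"twist":0}]' | tail -c 600
python3 - <<'E'
from h import *
P=[]
for i in range(4): im=save('wrist','w3.png'); P.append(get_obs()['position'])
print(np.array(P),get_obs()['tool_rot'])
for d in search_frame('sleeve','wrist'): print(np.round(d['at'],3),d['p'],proj('wrist',d['at']))
print(proj('wrist',[.5825,.1056,.149]))
cv2.imwrite('pics/c3.png',im[:,:,::-1])
E
```

```text
time: 4.55
position: [0.583, 0.1037, 0.1945]
tool_rot: [0.672, 0.741, -0.0, -0.0]
ft_force: [0.1, 0.2, 0.4]
grip_width: 0.0871
[[0.58350691 0.10389437 0.19530933]
 [0.58374308 0.10403435 0.19575342]
 [0.58368112 0.10418901 0.19585931]
 [0.5835737  0.10436102 0.19589897]] [0.67155286 0.7409554  0.00091363 0.0010091 ]
[ 0.64  -0.03   0.051] 0.88 [np.float64(288.7), np.float64(289.3)]
[0.579 0.109 0.148] 0.72 [np.float64(248.7), np.float64(210.3)]
[0.513 0.002 0.02 ] 0.64 [np.float64(193.1), np.float64(245.7)]
[0.61  0.185 0.1  ] 0.29 [np.float64(293.7), np.float64(109.2)]
[np.float64(252.8), np.float64(215.3)]
```

View pics/c3.png

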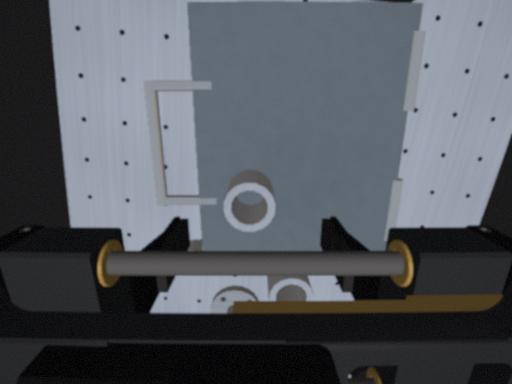

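```bash
python3 - <<'E'
from h import *
f=lambda u,z:print(u,np.round(onz('wrist',u,z),4))
f((249.5,207),.149); f((152,81.5),.105); f((160.5,204),.105)
print(get_obs()['position'])
im=cv2.imread('pics/w3.png'); cv2.imwrite('pics/c4.png',cv2.resize(im[70:260,130:300],None,fx=3,fy=3,interpolation=cv2.INTER_CUBIC))
E
```

```text
(249.5, 207) [0.5794 0.1119 0.149 ]
(152, 81.5) [0.4918 0.1953 0.105 ]
(160.5, 204) [0.4989 0.0904 0.105 ]
[0.58337459 0.10447173 0.19575986]
```

View pics/c4.png

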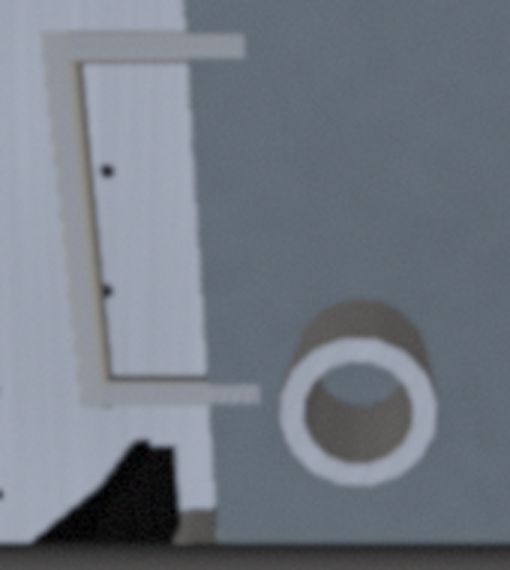

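```bash
python3 -m jog '[{"grip":0,"travel":[-0.3,0.5,0],"twist":0},{"grip":0,"travel":[0,0,0],"twist":0},{"grip":0,"travel":[0,0,0],"twist":0}]' | tail -c 600
cat >> h.py <<'E'
def ring(name,fn,z,roi,thr=150):
    o=get_obs(); c,R,t=cal(name); im=save(name,fn)
    x0,y0,x1,y1=roi; g=cv2.GaussianBlur(cv2.cvtColor(im,cv2.COLOR_RGB2GRAY),(3,3),0)[y0:y1,x0:x1]
    cs,_=cv2.findContours((g>thr).astype(np.uint8),cv2.RETR_EXTERNAL,cv2.CHAIN_APPROX_NONE)
    for k in cs:
        if len(k)>40:
            e=cv2.fitEllipse(k); u=(e[0][0]+x0,e[0][1]+y0); p=onz(name,u,z)
            print(np.round(u,1),np.round(e[1],1),'world',np.round(p,4),'rel mm',np.round((p-o['position'])*1e3,1))
    print(o['position'],o['time'])
E
python3 - <<'E'
from h import *
im=cv2.imread('pics/w3.png'); print(im[200:215:3,215:285:4].mean(2).round())
ring('wrist','w4.png',.149,(205,150,300,248))
E
```

```text
time: 5.1
position: [0.5794, 0.1101, 0.1948]
tool_rot: [0.671, 0.741, 0.0, 0.0]
ft_force: [0.0, -0.6, 0.4]
grip_width: 0.0873
[[142. 107. 116. 162. 158.  77.  95. 106. 107. 107. 108. 106.  91. 160.
  167. 107. 105. 105.]
 [137. 107. 129. 162. 130.  79.  81.  91. 104. 104.  99.  93.  91. 143.
  166. 126. 105. 104.]
 [107. 109. 133. 163. 125.  79.  80.  82.  84.  89.  88.  92.  91. 131.
  164. 132. 107. 106.]
 [107. 106. 136. 165. 119.  80.  79.  82.  84.  88.  91.  94.  92. 131.
  164. 127. 103. 105.]
 [108. 106. 124. 166. 141.  83.  83.  83.  85.  90.  90.  92.  90. 143.
  166. 124. 106. 107.]]
[254.1 215.5] [45.5 48.8] world [0.5795 0.1115 0.149 ] rel mm [  0.1   1.4 -45.8]
[0.57944213 0.11014494 0.19478329] 5.1
```

```bash
python3 -m jog '[{"grip":0,"travel":[0,0.1,-2],"twist":0},{"grip":0,"travel":[0,0,-2],"twist":0},{"grip":0,"travel":[0,0,-1.8],"twist":0},{"grip":0,"travel":[0,0,0],"twist":0},{"grip":255,"travel":[0,0,0],"twist":0},{"grip":255,"travel":[0,0,0],"twist":0},{"grip":255,"travel":[0,0,0],"twist":0},{"grip":255,"travel":[0,0,0],"twist":0}]' 20| tail -c 600;  python3 -m jog '[{"grip":255,"travel":[0,0,0],"twist":0},{"grip":255,"travel":[0,0,0],"twist":0},{"grip":255,"travel":[0,0,0],"twist":0}]'
```

```text
time: 5.95
position: [0.5801, 0.1108, 0.1375]
tool_rot: [0.671, 0.741, 0.001, 0.001]
ft_force: [0.2, -0.3, 0.5]
grip_width: 0.0627
time: 6.25
position: [0.5796, 0.1108, 0.1367]
tool_rot: [0.671, 0.741, -0.0, -0.0]
ft_force: [-0.3, -0.1, 0.1]
grip_width: 0.0396
```

```bash
python3 -m jog '[{"grip":255,"travel":[0,0,3],"twist":0},{"grip":255,"travel":[0,0,3],"twist":0},{"grip":255,"travel":[0,0,3],"twist":0},{"grip":255,"travel":[0,0,1],"twist":0}]' | tail -n 5;  python3 -m jog '[{"grip":255,"travel":[0.7,-4.2,0],"twist":0},{"grip":255,"travel":[0.7,-4.2,0],"twist":0},{"grip":255,"travel":[0.7,-4.2,0],"twist":0},{"grip":255,"travel":[0.7,-4.2,0],"twist":0},{"grip":255,"travel":[0.7,-4.2,0],"twist":0},{"grip":255,"travel":[0.7,-4.2,0],"twist":0},{"grip":255,"travel":[0.7,-4.2,0],"twist":0},{"grip":255,"travel":[0.7,-4.2,0],"twist":0}]'; python3 -m jog '[{"grip":255,"travel":[0,0,0],"twist":0},{"grip":255,"travel":[0,0,0],"twist":0},{"grip":255,"travel":[0,0,0],"twist":0}]'
python3 - <<'E'
from h import *
ring('wrist','w5.png',.012,(205,90,330,240),140)
for d in search_frame('gauge','wrist'): print(np.round(d['at'],3),d['p'],proj('wrist',d['at']))
E
```

```text
time: 6.65
position: [0.5812, 0.1109, 0.2395]
tool_rot: [0.671, 0.741, 0.002, 0.002]
ft_force: [0.8, -0.7, -1.4]
grip_width: 0.0401
time: 7.45
position: [0.635, -0.2266, 0.235]
tool_rot: [0.671, 0.741, -0.0, -0.001]
ft_force: [0.6, 1.0, -1.0]
grip_width: 0.0401
time: 7.75
position: [0.6348, -0.224, 0.2354]
tool_rot: [0.671, 0.741, -0.0, -0.001]
ft_force: [0.0, 0.4, -0.8]
grip_width: 0.0398
[254.3 233.8] [12.7 59.5] world [ 0.6449 -0.3239  0.012 ] rel mm [  10.1  -99.9 -223.4]
[268.1 157.2] [146.5 161.3] world [ 0.6522 -0.2074  0.012 ] rel mm [  17.4   16.5 -223.4]
[ 0.63480329 -0.22395953  0.23535151] 7.75
[ 0.473 -0.319  0.01 ] 0.82 [np.float64(138.8), np.float64(219.3)]
[ 0.577 -0.106  0.015] 0.68 [np.float64(217.4), np.float64(71.6)]
[ 0.636 -0.222  0.015] 0.57 [np.float64(254.7), np.float64(166.8)]
```

View pics/w5.png

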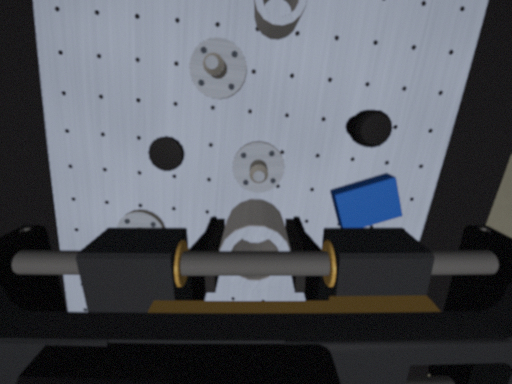

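```bash
python3 - <<'E'
from h import *
o=get_obs()['position']
for u,z in(((258.5,167),.012),((259,177),.06),((258.5,141),0.012),((258.5,192.5),.012),((233,167),.012),((284.5,167),.012)):
    p=onz('wrist',u,z); print(u,np.round(p,4),np.round((p-o)*1e3,1))
E
```

```text
(258.5, 167) [ 0.6409 -0.2224  0.012 ] [   5.7    1.  -224.1]
(259, 177) [ 0.6411 -0.2246  0.06  ] [   5.9   -1.1 -176.1]
(258.5, 141) [ 0.6372 -0.1869  0.012 ] [   2.    36.6 -224.1]
(258.5, 192.5) [ 0.6448 -0.2592  0.012 ] [   9.6  -35.7 -224.1]
(233, 167) [ 0.6058 -0.226   0.012 ] [ -29.4   -2.5 -224.1]
(284.5, 167) [ 0.6767 -0.2188  0.012 ] [  41.5    4.7 -224.1]
```

```bash
python3 -m jog '[{"grip":255,"travel":[0.6,0.1,-3],"twist":0},{"grip":255,"travel":[0,0,-3],"twist":0},{"grip":255,"travel":[0,0,-3],"twist":0},{"grip":255,"travel":[0,0,-2],"twist":0},{"grip":255,"travel":[0,0,0],"twist":0},{"grip":255,"travel":[0,0,0],"twist":0},{"grip":255,"travel":[0,0,0],"twist":0}]'
python3 - <<'E'
from h import *
print(get_obs()['position']); 
for x in ([.641,-.2225,.06],[.641,-.2225,.012]): print(proj('wrist',x))
save('wrist','w6.png'); im=cv2.imread('pics/w6.png')
cv2.imwrite('pics/c6.png',cv2.resize(im[100:290,160:350],None,fx=3,fy=3,interpolation=cv2.INTER_CUBIC))
E
```

```text
time: 8.55
position: [0.6428, -0.2241, 0.1284]
tool_rot: [0.671, 0.741, 0.0, 0.002]
ft_force: [-0.5, -0.5, -0.3]
grip_width: 0.0396
[ 0.64278387 -0.22414307  0.12836623]
[np.float64(251.8), np.float64(204.5)]
[np.float64(252.1), np.float64(187.9)]
```

View pics/c6.png

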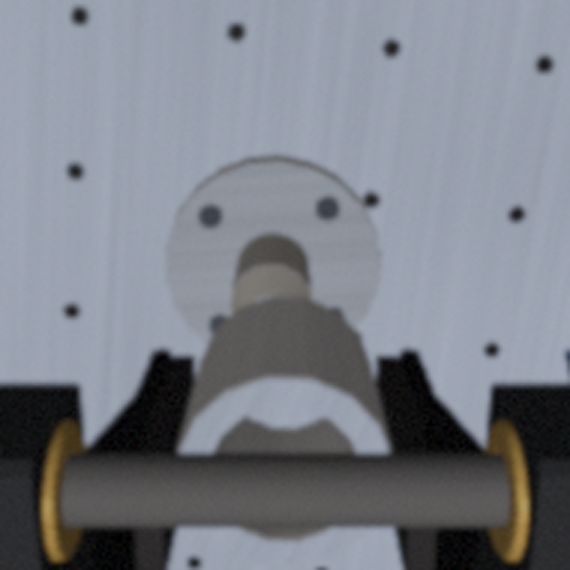

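```bash
python3 - <<'E'
from h import *
o=get_obs()['position'];print(o)
A=onz('wrist',(250.8,152.3),.012);B=onz('wrist',(215.3,186.5),.012);C=onz('wrist',(286.7,187),.012)
from scipy.optimize import fsolve,least_squares
r=least_squares(lambda c:[np.hypot(*(p[:2]-c))-.036 for p in(A,B,C)],[.64,-.22]);print(r.x,r.fun,(r.x-o[:2])*1e3)
E
```

```text
[ 0.6428202  -0.22434774  0.12858252]
[ 0.64002716 -0.22325313] [ 3.04265947e-05 -3.55504842e-04 -3.55182259e-04] [-2.79304291  1.09460218]
```

```bash
python3 -m jog '[{"grip":255,"travel":[-0.25,0.05,0],"twist":0},{"grip":255,"travel":[0,0,-2],"twist":0},{"grip":255,"travel":[0,0,-1.0],"twist":0},{"grip":255,"travel":[0,0,-1.0],"twist":0},{"grip":255,"travel":[0,0,0],"twist":0},{"grip":255,"travel":[0,0,0],"twist":0}]'; python3 -m jog '[{"grip":255,"travel":[0,0,-0.5],"twist":0},{"grip":255,"travel":[0,0,-0.5],"twist":0},{"grip":255,"travel":[0,0,0],"twist":0}]'
```

```text
time: 9.2
position: [0.6391, -0.2237, 0.0865]
tool_rot: [0.671, 0.741, -0.0, -0.0]
ft_force: [-0.1, -0.6, -1.5]
grip_width: 0.0393
time: 9.5
position: [0.6387, -0.2234, 0.0759]
tool_rot: [0.671, 0.741, -0.0, -0.001]
ft_force: [0.3, 0.4, -2.1]
grip_width: 0.0396
```

```bash
python3 -m jog '[{"grip":255,"travel":[0,0,-0.4],"twist":0},{"grip":255,"travel":[0,0,-0.4],"twist":0},{"grip":255,"travel":[0,0,-0.4],"twist":0},{"grip":255,"travel":[0,0,0],"twist":0}]'; python3 -m jog '[{"grip":255,"travel":[0,0,-0.5],"twist":0},{"grip":255,"travel":[0,0,-0.5],"twist":0},{"grip":255,"travel":[0,0,-0.3],"twist":0},{"grip":255,"travel":[0,0,0],"twist":0}]'
```

```text
time: 9.9
position: [0.6386, -0.2234, 0.0637]
tool_rot: [0.671, 0.741, -0.0, -0.001]
ft_force: [-0.6, -0.4, -0.2]
grip_width: 0.0397
time: 10.3
position: [0.6386, -0.2235, 0.0508]
tool_rot: [0.671, 0.741, -0.0, -0.001]
ft_force: [-0.1, -0.1, -0.6]
grip_width: 0.0397
```

Sliding on freely. Next I go the last millimetres to contact.

```bash
python3 -m jog '[{"grip":255,"travel":[0,0,-0.3],"twist":0},{"grip":255,"travel":[0,0,-0.2],"twist":0},{"grip":255,"travel":[0,0,0],"twist":0}]'; python3 -m jog '[{"grip":255,"travel":[0,0,-0.15],"twist":0},{"grip":255,"travel":[0,0,0],"twist":0}]'
```

```text
time: 10.6
position: [0.6389, -0.2236, 0.0462]
tool_rot: [0.671, 0.741, -0.0, -0.0]
ft_force: [-0.1, 0.0, -0.2]
grip_width: 0.0396
time: 10.8
position: [0.6393, -0.2238, 0.0452]
tool_rot: [0.671, 0.741, 0.0, 0.0]
ft_force: [-0.5, -0.4, -1.5]
grip_width: 0.0393
```

```bash
python3 -m jog '[{"grip":255,"travel":[0,0,-0.1],"twist":0},{"grip":255,"travel":[0,0,0],"twist":0}]'; python3 -m jog '[{"grip":100,"travel":[0,0,0],"twist":0},{"grip":50,"travel":[0,0,0],"twist":0},{"grip":0,"travel":[0,0,0],"twist":0},{"grip":0,"travel":[0,0,0],"twist":0},{"grip":0,"travel":[0,0,0],"twist":0}]'; python3 -m jog '[{"grip":0,"travel":[0,0,2],"twist":0},{"grip":0,"travel":[0,0,4],"twist":0},{"grip":0,"travel":[0,0,4],"twist":0},{"grip":0,"travel":[0,0,4],"twist":0},{"grip":0,"travel":[0,0,4],"twist":0},{"grip":0,"travel":[0,0,0],"twist":0},{"grip":0,"travel":[0,0,0],"twist":0}]'
python3 - <<'E'
from h import *
print(proj('wrist',[.640,-.223,.057]))
im=save('wrist','w7.png'); 
for d in search_frame('sleeve','wrist'): print(np.round(d['at'],3),d['p'],proj('wrist',d['at']))
im2=save('side','s7.png'); print(proj('side',[.655,-.235,.03]))
for d in search_frame('sleeve','side'): print(np.round(d['at'],3),d['p'],proj('side',d['at']))
a=cv2.resize(im[110:240,180:330],(600,520)); b=cv2.resize(im2[240:320,280:360],(520,520),interpolation=cv2.INTER_CUBIC)
cv2.imwrite('pics/c7.png',cv2.resize(np.hstack([a,b])[:,:,::-1],(800,372)))
E
```

```text
time: 11.0
position: [0.6393, -0.2238, 0.0452]
tool_rot: [0.671, 0.741, 0.0, 0.0]
ft_force: [-1.1, 0.4, 5.0]
grip_width: 0.0397
time: 11.5
position: [0.639, -0.2237, 0.0438]
tool_rot: [0.671, 0.741, -0.0, -0.0]
ft_force: [0.5, -1.4, -0.7]
grip_width: 0.0716
time: 12.2
position: [0.6394, -0.2239, 0.2253]
tool_rot: [0.671, 0.741, 0.0, 0.001]
ft_force: [-0.6, 0.2, -1.0]
grip_width: 0.0872
[np.float64(254.3), np.float64(176.2)]
[ 0.642 -0.056  0.052] 0.97 [np.float64(274.8), np.float64(20.3)]
[ 0.64  -0.221  0.058] 0.58 [np.float64(256.5), np.float64(176.7)]
[np.float64(327.5), np.float64(275.0)]
[ 0.63  -0.237  0.045] 0.93 [np.float64(318.2), np.float64(274.8)]
[ 0.634 -0.048  0.047] 0.76 [np.float64(271.0), np.float64(214.3)]
[ 0.51  -0.018  0.024] 0.61 [np.float64(212.8), np.float64(231.0)]
```

View pics/c7.png

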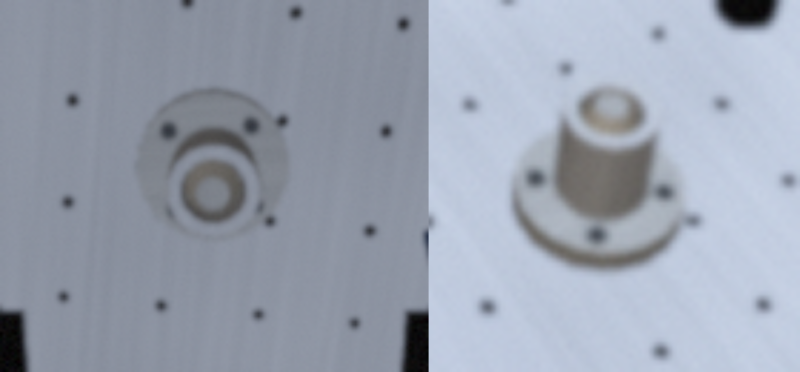

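```bash
python3 -m jog '[{"grip":0,"travel":[-1.8,4.2,0],"twist":0},{"grip":0,"travel":[-1.8,4.2,0],"twist":0},{"grip":0,"travel":[-1.8,4.2,0],"twist":0},{"grip":0,"travel":[-1.8,4.2,0],"twist":0},{"grip":0,"travel":[-1.8,4.2,0],"twist":0},{"grip":0,"travel":[-1.8,4.2,0],"twist":0},{"grip":0,"travel":[-1.8,4.2,0],"twist":0},{"grip":0,"travel":[-1.8,4.2,0],"twist":0}]';python3 -m jog '[{"grip":180,"travel":[0,0,0],"twist":0},{"grip":180,"travel":[0,0,0],"twist":0},{"grip":180,"travel":[0,0,0],"twist":0},{"grip":180,"travel":[0,0,0],"twist":0},{"grip":180,"travel":[0,0,0],"twist":0}]'
python3 - <<'E'
from h import *
print(get_obs()['position'],get_obs()['tool_rot']); im=save('wrist','w8.png')
for d in search_frame('lid_bar','wrist'): print(np.round(d['at'],3),d['p'],proj('wrist',d['at']))
print(proj('wrist',[.495,.143,.1]))
cv2.imwrite('pics/c8.png',cv2.resize(im[20:270,130:400,::-1],None,fx=2.4,fy=2.4,interpolation=cv2.INTER_CUBIC))
E
```

```text
time: 13.2
position: [0.4935, 0.1138, 0.2228]
tool_rot: [0.671, 0.741, -0.001, -0.001]
ft_force: [1.2, 0.9, 0.1]
grip_width: 0.087
time: 13.7
position: [0.4958, 0.1111, 0.2238]
tool_rot: [0.672, 0.741, -0.0, 0.0]
ft_force: [0.2, -0.2, 0.1]
grip_width: 0.0547
[0.49575169 0.11114105 0.22383932] [ 6.72036934e-01  7.40517627e-01 -5.25973757e-05  1.43114538e-05]
[0.608 0.185 0.104] 0.55 [np.float64(379.3), np.float64(126.5)]
[np.float64(256.6), np.float64(157.3)]
```

View pics/c8.png

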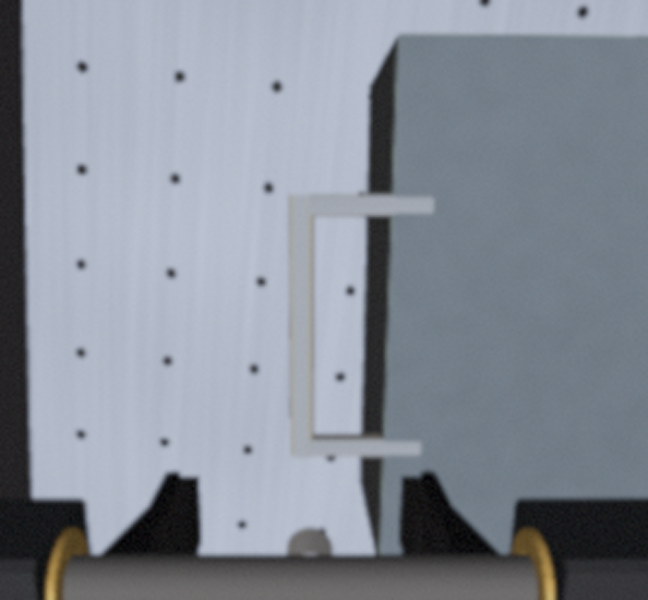

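```bash
python3 - <<'E'
from h import *
o=get_obs()['position']
f=lambda x,y,z:onz('wrist',(130+x/2.4,20+y/2.4),z)
a=f(301,197,.1);b=f(302,455,.1);m=(a+b)/2;print(a,b,m,(m-o)*1e3,np.linalg.norm(a-b),np.degrees(np.arctan2(-(a-b)[0],(a-b)[1])))
c=f(398,37,.104);d=f(385,440,.104);print(c,d,np.degrees(np.arctan2(-(c-d)[0],(c-d)[1])))
h=m+.215*np.array([np.cos(np.radians(5.5)),np.sin(np.radians(5.5)),0]);print('hinge',h)
E
```

```text
[0.48870504 0.19505386 0.1       ] [0.49970224 0.08763596 0.1       ] [0.49420364 0.14134491 0.1       ] [  -1.32811478   29.94627049 -123.94147804] 0.10797936933691264 5.845447197694813
[0.51833243 0.25396051 0.104     ] [0.53429959 0.09944688 0.104     ] 5.899901933268299
hinge [0.70821383 0.16195175 0.1       ]
```

```bash
python3 -m jog '[{"grip":180,"travel":[-0.15,3.0,0],"twist":0.3},{"grip":180,"travel":[0,0,-4],"twist":0},{"grip":180,"travel":[0,0,-3],"twist":0},{"grip":180,"travel":[0,0,0],"twist":0},{"grip":180,"travel":[0,0,0],"twist":0},{"grip":180,"travel":[0,0,0],"twist":0}]'
python3 - <<'E'
from h import *
o=get_obs()['position'];print(o)
im=save('wrist','w9.png')
for y in (.0876,.1413,.19): print(proj('wrist',[.4942-(y-.1413)*.1027,y,.1]))
g=cv2.cvtColor(im,cv2.COLOR_RGB2GRAY)
for r in (120,160,200,230): print(r,list(g[r,225:290:2]))
E
```

```text
time: 14.4
position: [0.4949, 0.1421, 0.1554]
tool_rot: [0.67, 0.743, 0.001, 0.001]
ft_force: [-0.1, -0.1, 0.3]
grip_width: 0.026
[0.49488947 0.14214493 0.15539361]
[np.float64(252.7), np.float64(272.9)]
[np.float64(252.7), np.float64(213.3)]
[np.float64(252.6), np.float64(151.1)]
120 [np.uint8(187), np.uint8(183), np.uint8(183), np.uint8(184), np.uint8(184), np.uint8(183), np.uint8(182), np.uint8(182), np.uint8(181), np.uint8(183), np.uint8(184), np.uint8(180), np.uint8(183), np.uint8(182), np.uint8(183), np.uint8(180), np.uint8(183), np.uint8(183), np.uint8(184), np.uint8(183), np.uint8(185), np.uint8(186), np.uint8(181), np.uint8(183), np.uint8(182), np.uint8(185), np.uint8(184), np.uint8(184), np.uint8(183), np.uint8(183), np.uint8(168), np.uint8(77), np.uint8(38)]
160 [np.uint8(182), np.uint8(185), np.uint8(188), np.uint8(184), np.uint8(182), np.uint8(181), np.uint8(181), np.uint8(184), np.uint8(185), np.uint8(182), np.uint8(176), np.uint8(160), np.uint8(165), np.uint8(165), np.uint8(164), np.uint8(165), np.uint8(158), np.uint8(149), np.uint8(183), np.uint8(187), np.uint8(183), 
[... 459 characters left out ...]
t8(181), np.uint8(182), np.uint8(187), np.uint8(186), np.uint8(186), np.uint8(185), np.uint8(183), np.uint8(183), np.uint8(182), np.uint8(183), np.uint8(180), np.uint8(136), np.uint8(43), np.uint8(40), np.uint8(39)]
230 [np.uint8(19), np.uint8(20), np.uint8(16), np.uint8(21), np.uint8(24), np.uint8(121), np.uint8(179), np.uint8(181), np.uint8(180), np.uint8(178), np.uint8(172), np.uint8(158), np.uint8(165), np.uint8(165), np.uint8(166), np.uint8(163), np.uint8(150), np.uint8(168), np.uint8(185), np.uint8(184), np.uint8(184), np.uint8(183), np.uint8(183), np.uint8(183), np.uint8(174), np.uint8(88), np.uint8(22), np.uint8(20), np.uint8(22), np.uint8(23), np.uint8(20), np.uint8(8), np.uint8(4)]
```

```bash
python3 -m jog '[{"grip":180,"travel":[-0.05,0,-2],"twist":0},{"grip":180,"travel":[0,0,-2],"twist":0},{"grip":180,"travel":[0,0,-1.2],"twist":0},{"grip":180,"travel":[0,0,0],"twist":0}]';python3 -m jog '[{"grip":255,"travel":[0,0,0],"twist":0},{"grip":255,"travel":[0,0,0],"twist":0},{"grip":255,"travel":[0,0,0],"twist":0},{"grip":255,"travel":[0,0,0],"twist":0},{"grip":255,"travel":[0,0,0],"twist":0}]' 20
python3 - <<'E'
import numpy as np
r=21.5;c,s=np.cos(np.radians(5.87)),np.sin(np.radians(5.87))
a=np.radians(np.arange(0,61,4)); h=r*(1-np.cos(a)); z=r*np.sin(a)
for i in range(len(a)-1): dh=h[i+1]-h[i]; print(int(round(np.degrees(a[i+1]))),round(dh*c,2),round(dh*s,2),round(z[i+1]-z[i],2))
E
```

```text
time: 14.85
position: [0.4928, 0.1422, 0.1016]
tool_rot: [0.669, 0.743, -0.0, -0.0]
ft_force: [-0.3, 0.2, -0.0]
grip_width: 0.0255
time: 15.35
position: [0.4933, 0.1423, 0.1025]
tool_rot: [0.669, 0.743, 0.0, 0.0]
ft_force: [-0.4, -0.8, 1.3]
grip_width: 0.0092
4 0.05 0.01 1.5
8 0.16 0.02 1.49
12 0.26 0.03 1.48
16 0.36 0.04 1.46
20 0.46 0.05 1.43
24 0.56 0.06 1.39
28 0.65 0.07 1.35
32 0.75 0.08 1.3
36 0.83 0.09 1.24
40 0.92 0.09 1.18
44 1.0 0.1 1.12
48 1.07 0.11 1.04
52 1.14 0.12 0.96
56 1.21 0.12 0.88
60 1.27 0.13 0.8
```

Gripped the rod (9 mm reading). Lifting along the arc.

```bash
python3 -m jog '[{"grip":255,"travel":[0.05,0.01,1.5],"twist":0},{"grip":255,"travel":[0.16,0.02,1.49],"twist":0},{"grip":255,"travel":[0.26,0.03,1.48],"twist":0},{"grip":255,"travel":[0.36,0.04,1.46],"twist":0},{"grip":255,"travel":[0.46,0.05,1.43],"twist":0},{"grip":255,"travel":[0,0,0],"twist":0}]'
```

```text
time: 15.95
position: [0.5055, 0.1436, 0.1765]
tool_rot: [0.669, 0.743, -0.0, -0.0]
ft_force: [-0.8, -1.6, -2.2]
grip_width: 0.0092
```

```bash
python3 -m jog '[{"grip":255,"travel":[0.56,0.06,1.39],"twist":0},{"grip":255,"travel":[0.65,0.07,1.35],"twist":0},{"grip":255,"travel":[0.75,0.08,1.3],"twist":0},{"grip":255,"travel":[0.83,0.09,1.24],"twist":0},{"grip":255,"travel":[0.92,0.09,1.18],"twist":0},{"grip":255,"travel":[0,0,0],"twist":0}]'
```

```text
time: 16.55
position: [0.5398, 0.147, 0.2401]
tool_rot: [0.669, 0.743, -0.004, -0.003]
ft_force: [-8.0, -3.3, 2.6]
grip_width: 0.0092
```

```bash
python3 -m jog '[{"grip":255,"travel":[1.0,0.1,1.12],"twist":0},{"grip":255,"travel":[1.07,0.11,1.04],"twist":0},{"grip":255,"travel":[1.14,0.12,0.96],"twist":0},{"grip":255,"travel":[1.21,0.12,0.88],"twist":0},{"grip":255,"travel":[1.27,0.13,0.8],"twist":0},{"grip":255,"travel":[0,0,0],"twist":0},{"grip":255,"travel":[0,0,0],"twist":0},{"grip":255,"travel":[0,0,0],"twist":0}]'
python3 - <<'E'
from h import *
o=get_obs(); p=o['position']; print(p,o['ft_force'],o['grip_width'],o['joint_velocities'])
hx=np.array([.7082,.1632]); d=(hx-p[:2])@[.9948,.1023]; print('angle',np.degrees(np.arctan2(p[2]-.003-.1,d)),np.hypot(p[2]-.103,d))
im=save('side','s10.png'); im2=save('scene','sc10.png')
for n in('lid_bar','sleeve'):
  for q in('side','scene'):
    for e in search_frame(n,q): print(q,n,np.round(e['at'],3),round(e['p'],2))
a=cv2.resize(im[60:330,130:430],(400,360));b=cv2.resize(im2[60:290,120:410],(400,317)); b=np.vstack([b,np.zeros((43,400,3),np.uint8)])
cv2.imwrite('pics/c10.png',np.hstack([a,b])[:,:,::-1])
E
```

```text
time: 17.35
position: [0.5961, 0.1527, 0.29]
tool_rot: [0.669, 0.743, -0.004, -0.002]
ft_force: [-11.8, -3.9, 15.7]
grip_width: 0.0089
[0.59607526 0.15267911 0.29002329] [-11.78909695  -3.85690017  15.72933841] 0.008902489755269654 [ 0.00075518 -0.00075894  0.00358605  0.00143227 -0.00425148  0.00025753]
angle 58.945322908788896 0.21831289167141782
side lid_bar [0.645 0.118 0.197] 0.91
scene lid_bar [0.662 0.164 0.183] 0.55
side sleeve [ 0.634 -0.236  0.046] 0.74
side sleeve [ 0.511 -0.022  0.022] 0.53
scene sleeve [ 0.657 -0.025  0.041] 0.92
scene sleeve [ 0.648 -0.214  0.041] 0.57
scene sleeve [ 0.525 -0.011  0.025] 0.43
```

```bash
python3 -m jog '[{"grip":255,"travel":[-0.08,0,0.14],"twist":0},{"grip":255,"travel":[0,0,0],"twist":0},{"grip":255,"travel":[0,0,0],"twist":0}]';python3 -m jog '[{"grip":255,"travel":[-0.08,0,0.14],"twist":0},{"grip":255,"travel":[0,0,0],"twist":0},{"grip":255,"travel":[0,0,0],"twist":0}]'
```

```text
time: 17.95
position: [0.5961, 0.1527, 0.2901]
tool_rot: [0.669, 0.743, -0.003, -0.002]
ft_force: [-8.5, -3.3, 9.5]
grip_width: 0.0093
time: 18.25
position: [0.5967, 0.1527, 0.2906]
tool_rot: [0.669, 0.743, -0.002, -0.001]
ft_force: [-5.4, -2.8, 4.9]
grip_width: 0.0095
```

```bash
python3 -m jog '[{"grip":255,"travel":[-0.05,-0.1,0.14],"twist":0},{"grip":255,"travel":[0,0,0],"twist":0},{"grip":255,"travel":[0,0,0],"twist":0},{"grip":255,"travel":[0,0,0],"twist":0},{"grip":255,"travel":[0,0,0],"twist":0}]'
python3 - <<'E'
from h import *
from scipy.optimize import minimize
o=get_obs(); print(o['position'],o['ft_force'],o['grip_width'],np.abs(o['joint_velocities']).max())
# angle from the images: grey lid underside/top vs closed: score projected front edge of lid against image gradient
cx,sx=np.cos(np.radians(5.87)),np.sin(np.radians(5.87))
H=np.array([.7082,.1632,.1]); ex=np.array([-cx,-sx,0]); ey=np.array([-sx,cx,0])
ims={}
for n in('side','scene'):
    im=save(n,n+'11.png'); ims[n]=cv2.GaussianBlur(cv2.cvtColor(im,cv2.COLOR_RGB2GRAY).astype(np.float32),(0,0),1)
    g=np.hypot(cv2.Sobel(ims[n],5,1,0),cv2.Sobel(ims[n],5,0,1)); best=[]
    for a in range(45,76):
        d=ex*np.cos(np.radians(a))+np.array([0,0,1])*np.sin(np.radians(a))
        m=0
        for du in range(-8,9,2):
          for dv in range(-8,9,2):
            s=[]
            for k in np.linspace(-1,1,25):
                for P in (H+.180*d+ey*.11*k,):
                    u=proj(n,P); s.append(g[min(383,max(0,int(round(u[1]+dv)))),min(511,max(0,int(round(u[0]+du))))])
            for r in np.linspace(.03,.18,15):
                for y in(-.11,.11):
                    u=proj(n,H+r*d+ey*y); s.append(g[min(383,max(0,int(round(u[1]+dv)))),min(511,max(0,int(round(u[0]+du))))])
            m=max(m,np.mean(np.minimum(s,80)))
        best.append((round(float(m),1),a))
    print(n,sorted(best)[::-1][:6])
for t in('eyepiece','slide_case','lens_cap','sleeve'):
    for e in search_frame(t,'scene')[:3]: print(t,np.round(e['at'],3),round(e['p'],2))
E
```

```text
time: 18.75
position: [0.598, 0.1528, 0.2916]
tool_rot: [0.669, 0.743, 0.0, -0.0]
ft_force: [1.2, 0.4, -7.2]
grip_width: 0.0091
[0.59804903 0.15277473 0.2915758 ] [ 1.2344839   0.36081436 -7.175581  ] 0.009079512554941795 0.002435830199076159Traceback (most recent call last):
  File "<stdin>", line 22, in <module>
  File "h.py", line 12, in proj
    c,R,t=cal(name); p=R@np.array(X)+t; s=p[:2]/p[2]; s=s*(1+c['k1']*(s@s)); return [round(c['fx']*s[0]+c['cx'],1),round(c['fy']*s[1]+c['cy'],1)]
          ~~~^^^^^^
  File "h.py", line 6, in cal
    c=get_calibration(name)
ValueError: time passes only in moves, steps and waits
```

```bash
python3 -m jog '[{"grip":255,"travel":[0.02,0,-0.05],"twist":0},{"grip":255,"travel":[0,0,0],"twist":0},{"grip":255,"travel":[0,0,0],"twist":0},{"grip":255,"travel":[0,0,0],"twist":0}]'
python3 - <<'E'
from h import *
from scipy.ndimage import map_coordinates
th=np.radians(5.87); H=np.array([.7082,.1632,.1]); ex=np.array([-np.cos(th),-np.sin(th),0]); ey=np.array([-np.sin(th),np.cos(th),0])
for n in('side','scene'):
    c,R,t=cal(n); g=cv2.GaussianBlur(cv2.cvtColor(save(n,n+'12.png'),cv2.COLOR_RGB2GRAY).astype(np.float32),(0,0),1)
    g=np.minimum(np.hypot(cv2.Sobel(g,5,1,0),cv2.Sobel(g,5,0,1)),80); best=[]
    for a in range(45,76):
        d=ex*np.cos(np.radians(a))+np.array([0,0,np.sin(np.radians(a))])
        P=np.array([H+.18*d+ey*.11*k for k in np.linspace(-1,1,40)]+[H+r*d+ey*y for r in np.linspace(.03,.18,25) for y in(-.11,.11)])
        p=P@R.T+t; s=p[:,:2]/p[:,2:]; s=s*(1+c['k1']*(s**2).sum(1,keepdims=True)); u=c['fx']*s[:,0]+c['cx']; v=c['fy']*s[:,1]+c['cy']
        best.append(max((float(map_coordinates(g,[v+dv,u+du],order=1).mean()),a,du,dv) for du in range(-8,9) for dv in range(-8,9)))
    print(n,[tuple(np.round(b,1)) for b in sorted(best)[::-1][:6]])
for t in('eyepiece','slide_case','lens_cap','sleeve','gauge'):
    for e in search_frame(t,'scene')[:3]: print(t,np.round(e['at'],3),round(e['p'],2))
E
```

```text
time: 19.2
position: [0.5982, 0.1528, 0.2917]
tool_rot: [0.669, 0.743, 0.0, -0.0]
ft_force: [1.4, 1.8, -7.0]
grip_width: 0.0095
side [(np.float64(63.7), np.float64(62.0), np.float64(-3.0), np.float64(-2.0)), (np.float64(63.2), np.float64(63.0), np.float64(-4.0), np.float64(-1.0)), (np.float64(63.1), np.float64(58.0), np.float64(1.0), np.float64(-6.0)), (np.float64(63.0), np.float64(61.0), np.float64(-3.0), np.float64(-3.0)), (np.float64(63.0), np.float64(59.0), np.float64(0.0), np.float64(1.0)), (np.float64(62.4), np.float64(60.0), np.float64(-1.0), np.float64(-4.0))]
scene [(np.float64(80.0), np.float64(59.0), np.float64(0.0), np.float64(0.0)), (np.float64(80.0), np.float64(58.0), np.float64(0.0), np.float64(0.0)), (np.float64(80.0), np.float64(57.0), np.float64(0.0), np.float64(0.0)), (np.float64(79.9), np.float64(60.0), np.float64(0.0), np.float64(0.0)), (np.float64(79.8), np.float64(61.0), np.float64(0.0), np.float64(0.0)), (np.float64(79.8), np.float64(56.0), np.float64(0.0), np.float64(0.0))]
eyepiece [ 0.779 -0.152  0.056] 0.93
eyepiece [0.663 0.16  0.184] 0.38
slide_case [ 0.807 -0.249  0.026] 0.74
slide_case [0.665 0.158 0.178] 0.48
slide_case [ 0.649 -0.216  0.039] 0.39
lens_cap [ 0.52  -0.214  0.009] 0.49
lens_cap [0.677 0.167 0.159] 0.37
sleeve [ 0.661 -0.025  0.044] 0.97
sleeve [ 0.651 -0.214  0.04 ] 0.82
sleeve [ 0.521 -0.012  0.027] 0.55
gauge [ 0.656 -0.214  0.01 ] 0.76
gauge [ 0.489 -0.337  0.012] 0.71
gauge [ 0.584 -0.095  0.014] 0.68
```

The lid angle is about 60° by every estimate, the bystanders have not moved, and the arm is still. Handing in.

```bash
python3 -c "
from rig import *
print(hand_in())"
```

```text
the job is handed in; nothing more can be done
None
```

I slid the middle-sized sleeve fully down onto the gauge pin farthest from the robot and left it there. Then I lifted the lid by its bar, and I handed in with the arm still holding it at about 60°, at 19.2 s.

**Sleeve:** It slid down freely and met the gauge's foot with about 5 N. The wrist and side pictures, taken after I let go, show it seated.

**Lid angle:** The arm's position puts the lid at about 59–62°. Fitting the lid's edges gave 58–63° in the side picture. The scene-picture fit was too weak to count (56–61° all scored alike).

**Stillness and grip:** The joints were nearly still (0.002 rad/s at the last reading), and the bar was still held at a 9 mm opening.

**Other things on the bench:** The eyepiece, slide case, lens cap and other sleeves were found within about 6 mm of where they started, which is within the networks' error.

**What disagreed or went wrong:**
- **Camera mismatch:** The scene and side cameras disagreed by about 15 mm, so I worked from wrist pictures taken with the arm at rest.
- **Early wrist pictures:** The first two were a few millimetres off because the arm was still settling, so I measured again.
- **Force on the arc:** At 60° the lift pressed towards the hinge with about 20 N. I eased that off, leaving about 7 N. A last small correction did not change it.
- **No look at the open lid:** The 12-picture limit was used up, so the open lid was checked only by numbers.

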